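# Clip the long order tag in the ticket holder

## Task

On the coffee bar, pick up the longer of the two wooden order tags and slide it lengthwise along the top of the steel ticket holder, letting the tag's own end lift the sprung clip, until its end is about 3 cm under the clip. Leave it lying flat and straight on the holder, held by the clip; do not push the clip with the gripper and leave the short tag where it is.

Things in the scene. Friction and masses are not known exactly. Their poses are not given: they have to be found in the camera images.
- long_tag_mid (a point): Centre of the long order tag, the one to move: flat stiff light-wood strip with a white slip on its face, 130 mm long (x axis), 50 wide (y), 5 thick (z up), 30 g, ends alike. It lies flat on a fixed black rest 70 long, 34 wide, 25 mm high, overhanging it all round (8 mm at the long sides), so fingers can close on its long edges from above, tips lower than the tag.
- short_tag_mid (a point): Centre of the short order tag, to be left alone: same wood, width and thickness, but only 85 mm long (x axis), on a second rest like the first. Which tag lies to the left varies.
- holder_nip (a point): Point on the flat top of the steel ticket holder, mid-width below the clip's nip bar. The holder is a fixed bar 34 mm wide, 25 high (top narrower than the tags). x axis: along it, the way a tag slides in (roughly away from the robot); z up. The bare top runs to x = -120 mm, open there. Nip bar 0.5 mm above the top; its lip rises towards -x, ending at x = -29, 13 mm up. Back stop at x = +49.
- clip (a joint): Angle of the dark sprung clip (30 mm wide, top 14 mm above the holder's top) about a pin 67 mm beyond the nip and 8 mm above the top: 0 shut, grows as it lifts, about 0.07 rad with a tag in. A tag slid flat along the holder's top in +x meets the clip's lip (25 degree slope) and wedges it up; the spring presses with 1.5 to 3 N, pushing a tag in takes 3 to 10 N.
Things that resemble listed ones, but are neither listed nor needed, are in the scene too. Leave any turquoise look-alike of the part that bears long_tag_mid alone.

How it is judged:
By the outcome, as a careful person would: the job done as asked, in the order asked, and still so for the second after the job is handed in, with the robot touching nothing.
It also fails if it takes over 38 s, if anything falls off the work surface, if the arm or the gripper's body presses on something with over 40 N, if the wrist force passes 120 N, or if a joint passes its speed limit or range.

## Robot

A 7-joint arm with a two-finger parallel gripper is mounted at the origin on the work surface. World frame = base frame: x ahead of the robot, y to its left, z up, the work surface at z = 0. Lengths are in mm, angles in rad, forces in N, time in s.
With the tool pointing down it reaches from about 425 to 800 mm from the base axis. Payload 8.3 kg.
Tool frame: the origin (TCP) lies midway between the tips of the shut fingers; the grasp point (between the pads) lies 19 mm behind it; z points along the fingers, y is the line along which they close (so a half turn about z gives the same grasp; the last joint's range is limited). The gripper opens to 85 mm and grips with 20 to 120 N. Pads are 22 mm wide; open, the fingers measure 114 mm over their backs; the gripper's body (76 mm by 85 mm) begins 54 mm behind the grasp point. The pads swing forward as they close: fully open they stand 13 mm farther back than shut.
Start: joints at [1.054, 0.383, 0.016, 1.37, -0.006, 1.388, -0.046], TCP at [274.022, -561.707, 231.279] pointing down, gripper open.
Joint ranges: [-2.95, 2.95], [-0.25, 2.06], [-1.52, 1.56], [0.18, 2.33], [-1.44, 4.58], [0.02, 2.06], [-3.01, 3.01]. Speed limits (rad/s): [2.39, 2.39, 3.01, 3.01, 3.14, 3.14, 3.14].

## Interface

Orientations are given as a rotation vector (axis times angle).
In Python, from cell import arm gives the robot as it stands. The module is installed in compiled form; this text tells all that it offers.
- The arm moves only by the tool move_arm, never from a script. Its argument "deltas" is a list of rows, each an object of numbers: "dx", "dy", "dz": the shift along the tool's x, y, z in m; "turn": the turn about the tool's z in rad; "gripper": the gripper's target within -1 to 1 (shut at 1, half-way at 0, fully open at -1). In form: [{"dx": .., "dy": .., "dz": .., "turn": .., "gripper": ..}, ...]. A call has 1 to 5 rows; each row shifts and turns the commanded pose from where the row before left it, along the tool's axes as they then stand; what a row does not reach is not made up. A row lasts 1/10 s, in which the tool goes at most 50 mm and 8.59 degrees, less where a joint would pass 70% of its speed; a pose out of reach is approached as far as the arm can. A call is refused whole if a number of a shift passes 0.05 or a number of a turn 0.15, either way. A call with a gripper value outside its range is refused whole. The fingers move at their own pace and stop on an object; "grip_force" is the grip in N (left out, the last holds). Time passes only in rows, so rows that do not move let the fingers close. It gives the time, the measured TCP pose, the force, the opening and the grip force at its end, in the units of the state.
- arm.state(): the state, without advancing time (a new reading comes with each control period).
- arm.read_camera(name): name is "scene" or "top" or "wrist"; returns the picture (420x560x3 uint8, blue, green, red); there is no depth.
- arm.camera_info(name): a dict with "camera_matrix" (3x3 intrinsics, pixels), "D" ([k1, k2, p1, p2, k3] as OpenCV has them; the pictures are not rectified), "position" and "attitude" of the camera in the world. Camera axes: x right, y down, z forward; pixel columns grow to the right and rows downward; lengths in mm; the calibration is good to about 2 mm. A picture is of the moment at which its call begins: read the wrist's pose just before it. camera_info takes no time and is no camera call; for the wrist camera it gives the pose at the moment of the call.
- arm.job_done(): hands the job in; it is judged then, once.
The state is a dict: "t": time; "q": joint angles; "joint_velocities": joint speeds; "tau": joint torques, N m; "tool_pos": TCP position; "tool_rot": TCP orientation; "force": force on the tool from outside, world axes, zero at the start; "moment": the same for the moment, N m; "width": finger opening in mm; "gripper_force": force on a finger pad.
Only numpy, scipy, OpenCV 4.12 (cv2) and the standard library are available. Lean on these libraries where they do the work, as an engineer would, in place of code of your own. Each camera call takes 0.05 s, during which the arm holds its last target. There are 200 camera calls.

## Working session

There is one attempt and no reset: what is moved stays moved. The work goes in short steps, Python scripts to look and compute and a tool call to move; the robot and the scene stay as the last step left them, time stands still between calls to the robot, and variables do not carry over. Pictures are saved under pics/ and viewed, at most 10 in all, crops included, and the job is handed in when it is done.

Besides the shell and the picture viewer there is one more tool, called after "Request:" as name(argument=value, ...), one argument or row to a line, values as JSON. move_arm: Moves the arm, as the interface text tells. Its arguments: {"type":"object","properties":{"deltas":{"type":"array","items":{"type":"object","properties":{"dx":{"type":"number"},"dy":{"type":"number"},"dz":{"type":"number"},"turn":{"type":"number"},"gripper":{"type":"number"}}}},"grip_force":{"type":"number"}},"required":["deltas"]}

```bash
mkdir -p pics
python3 - <<'E'
from cell import arm
import cv2
for n in("top","scene"):
    cv2.imwrite(f"pics/{n}0.png",arm.read_camera(n)); c=arm.camera_info(n); print(n,c)
s=arm.state();print(s)
E
```

```text
top {'camera_matrix': array([[406.71683742,   0.        , 276.75129831],
       [  0.        , 406.71683742, 213.40229512],
       [  0.        ,   0.        ,   1.        ]]), 'D': array([0.02664005, 0.        , 0.        , 0.        , 0.        ]), 'position': array([ 437.65834784, -233.21819457, 1274.3950384 ]), 'attitude': array([-2.14105886,  2.20398928, -0.05066053])}
scene {'camera_matrix': array([[379.815816  ,   0.        , 280.05738439],
       [  0.        , 379.815816  , 213.4333182 ],
       [  0.        ,   0.        ,   1.        ]]), 'D': array([-0.08140128,  0.        ,  0.        ,  0.        ,  0.        ]), 'position': array([ 935.72225117, -903.77817144,  988.64462213]), 'attitude': array([-2.37359876, -0.64571834,  0.23192948])}
{'t': 0.1, 'q': array([ 1.05411221,  0.38413611,  0.01637813,  1.37104676, -0.0062842 ,
        1.3881793 , -0.04647021]), 'joint_velocities': array([-0.00066215, -0.00190281,  0.00034415, -0.00194623,  0.00243612,
       -0.00171174,  0.00025909]), 'tau': array([ 4.90783132e-03, -6.29132009e+01,  8.48838855e-01, -3.72753596e+01,
        1.69188663e-02,  1.04513933e-02,  1.24358903e-04]), 'tool_pos': array([ 273.81373003, -561.33317183,  230.391122  ]), 'tool_rot': array([-3.05941770e+00, -7.06470042e-01,  6.68229123e-04]), 'force': array([-0.09987668, -0.05147682,  0.36447631]), 'moment': array([-0.00901214,  0.03933555,  0.00546494]), 'gripper_force': 0.0, 'width': 85.4300157827557}
```

View pics/top0.png

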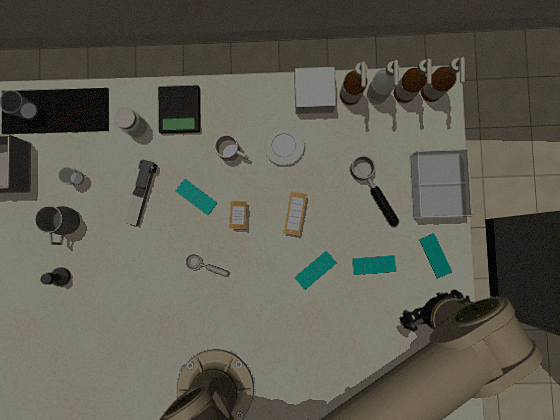

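View pics/scene0.png

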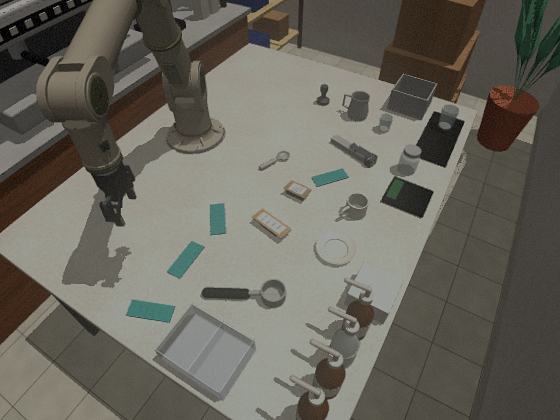

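The top view shows the long tag at about (295,214), the short tag at (238,215), and the holder from (135,225) to (148,162). The turquoise strips are decoys. I'll enlarge the tag and holder next.

```bash
cat > h.py <<'E'
import cv2,numpy as np
from cell import arm
R=lambda v:cv2.Rodrigues(np.array(v,float))[0]
def pix2w(c,uv,z):
    n=cv2.undistortPoints(np.array(uv,float).reshape(-1,1,2),c["camera_matrix"],c["D"]).reshape(-1,2)
    d=np.c_[n,np.ones(len(n))]@R(c["attitude"]).T; p=np.array(c["position"])
    return p+d*((np.array(z)-p[2])/d[:,2])[:,None]
def w2pix(c,P):
    Rm=R(c["attitude"]);return cv2.projectPoints(np.array(P,float).reshape(-1,1,3),cv2.Rodrigues(Rm.T)[0],-Rm.T@c["position"],c["camera_matrix"],c["D"])[0].reshape(-1,2)
E
python3 - <<'E'
import cv2,numpy as np
a=cv2.imread("pics/top0.png")
f=lambda x,y:cv2.resize(a[y:y+90,x:x+60],None,fx=6.5,fy=6.5,interpolation=cv2.INTER_CUBIC)
cv2.imwrite("pics/crop1.png",np.hstack([f(112,150),f(268,170)]))
E
```

```text
(no output)
```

View pics/crop1.png

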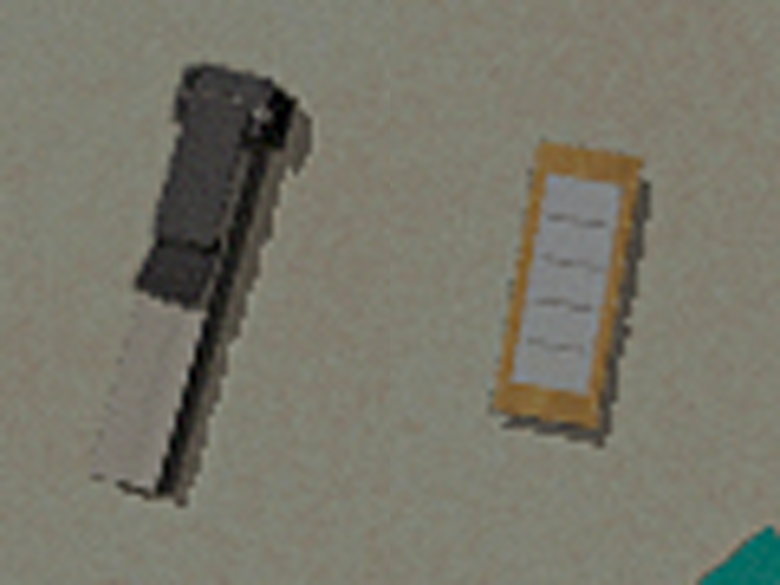

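The crop shows the tag corners at (540,142), (642,158), (598,428), (495,410). The holder's open end runs (95,477)-(156,495), and the lip edge (135,287)-(195,305).

Run:
```python
from h import *
c=arm.camera_info("top")
up=lambda L,x,y:[((a+.5)/6.5-.5+x,(b+.5)/6.5-.5+y) for a,b in L]
T=pix2w(c,up([(150,142),(252,158),(208,428),(105,410)],268,170),[30]*4)
print(T.round(1),T.mean(0)); 
print("len",np.linalg.norm(T[0]-T[3]),np.linalg.norm(T[1]-T[2]),"w",np.linalg.norm(T[0]-T[1]))
d=T[0]+T[1]-T[2]-T[3];print("yaw",np.arctan2(d[1],d[0]))
H=pix2w(c,up([(95,477),(156,495),(135,287),(195,305)],112,150),[25,25,38,38])
print(H.round(1)); e=(H[0]+H[1])/2;l=(H[2]+H[3])/2;print(e,l,np.linalg.norm((l-e)[:2]),"w",np.linalg.norm(H[0]-H[1]))
d=l-e;print("yaw",np.arctan2(d[1],d[0]))
print(R(arm.state()["tool_rot"]).round(3)); w=arm.camera_info("wrist");print(w, R(w["attitude"]).round(2))
```

```text
[[ 594.  -247.9   30. ]
 [ 584.9 -295.8   30. ]
 [ 458.1 -271.    30. ]
 [ 467.9 -222.9   30. ]] [ 526.21026375 -259.41289953   30.        ]
len 128.56441631318555 129.21798504126767 w 48.78933321741349
yaw -0.19459190970632095
[[512.1 263.5  25. ]
 [502.7 234.5  25. ]
 [600.9 239.2  38. ]
 [591.4 210.8  38. ]]
[507.42908576 249.00411364  25.        ] [596.16477472 225.01732867  38.        ] 91.9205545434275 w 30.580698745355594
yaw -0.2640074790139935
[[ 0.899  0.438 -0.001]
 [ 0.438 -0.899  0.002]
 [-0.    -0.002 -1.   ]]
{'camera_matrix': array([[309.41237682,   0.        , 279.74581976],
       [  0.        , 309.41237682, 216.44541379],
       [  0.        ,   0.        ,   1.        ]]), 'D': array([-0.0072709,  0.       ,  0.       ,  0.       ,  0.       ]), 'position': array([ 337.84902745, -529.23962676,  371.71414494]), 'attitude': array([ 2.45565879, -1.53367447, -0.22078066])} [[ 0.44 -0.86 -0.25]
 [-0.9  -0.42 -0.12]
 [-0.    0.28 -0.96]]
```

```bash
cat >> h.py <<'E'
def rows(p,yaw,n):
    "n equal rows from the measured pose to TCP p with tool x at world yaw"
    s=arm.state(); M=R(s["tool_rot"]); y=np.arctan2(M[1,0],M[0,0]); t=s["tool_pos"]
    d=(np.array(p)-t)/n/1000; dy=(yaw-y+np.pi)%(2*np.pi)-np.pi
    print("t",round(s["t"],2),"pos",t.round(1),"yaw",round(y,4),"width",round(s["width"],1),"F",s["force"].round(1),"q7",round(s["q"][6],2))
    for i in range(n):
        a=y+dy*i/n; print([round(v,4) for v in (d[0]*np.cos(a)+d[1]*np.sin(a),d[0]*np.sin(a)-d[1]*np.cos(a),-d[2],-dy/n)])
E
python3 - <<'E'
from h import *
rows((501.7,-254.6,150),-.195,10)
E
```

```text
t 0.1 pos [ 273.8 -561.3  230.4] yaw 0.4539 width 85.4 F [-0.1 -0.1  0.4] q7 -0.05
[np.float64(0.0339), np.float64(-0.0176), np.float64(0.008), np.float64(0.0649)]
[np.float64(0.0327), np.float64(-0.0197), np.float64(0.008), np.float64(0.0649)]
[np.float64(0.0314), np.float64(-0.0218), np.float64(0.008), np.float64(0.0649)]
[np.float64(0.0299), np.float64(-0.0238), np.float64(0.008), np.float64(0.0649)]
[np.float64(0.0283), np.float64(-0.0257), np.float64(0.008), np.float64(0.0649)]
[np.float64(0.0266), np.float64(-0.0275), np.float64(0.008), np.float64(0.0649)]
[np.float64(0.0247), np.float64(-0.0291), np.float64(0.008), np.float64(0.0649)]
[np.float64(0.0228), np.float64(-0.0307), np.float64(0.008), np.float64(0.0649)]
[np.float64(0.0207), np.float64(-0.0321), np.float64(0.008), np.float64(0.0649)]
[np.float64(0.0186), np.float64(-0.0334), np.float64(0.008), np.float64(0.0649)]
```

Request:
move_arm(
  deltas=[
    {"dx":0.034,"dy":-0.018,"dz":0.008,"turn":0.065,"gripper":-1},
    {"dx":0.033,"dy":-0.02,"dz":0.008,"turn":0.065,"gripper":-1},
    {"dx":0.031,"dy":-0.022,"dz":0.008,"turn":0.065,"gripper":-1},
    {"dx":0.03,"dy":-0.024,"dz":0.008,"turn":0.065,"gripper":-1},
    {"dx":0.028,"dy":-0.026,"dz":0.008,"turn":0.065,"gripper":-1},
  ],
)

```text
t: 0.6
tool_pos: [387.9, -405.5, 190.6]
tool_rot: [-3.135, -0.198, 0.001]
force: [0.4, 0.5, -0.3]
width: 85.2
gripper_force: 0.0
```

Request:
move_arm(
  deltas=[
    {"dx":0.027,"dy":-0.0275,"dz":0.008,"turn":0.065,"gripper":-1},
    {"dx":0.025,"dy":-0.029,"dz":0.008,"turn":0.065,"gripper":-1},
    {"dx":0.023,"dy":-0.031,"dz":0.008,"turn":0.065,"gripper":-1},
    {"dx":0.021,"dy":-0.032,"dz":0.008,"turn":0.065,"gripper":-1},
    {"dx":0.019,"dy":-0.033,"dz":0.008,"turn":0.065,"gripper":-1},
  ],
)

```text
t: 1.1
tool_pos: [503.4, -252.6, 150.7]
tool_rot: [-3.126, 0.312, 0.001]
force: [0.5, -0.3, 0.4]
width: 85.6
gripper_force: 0.0
```

Request:
move_arm(
  deltas=[
    {"dx":0,"dy":0,"dz":0,"turn":0,"gripper":-1},
    {"dx":0,"dy":0,"dz":0,"turn":0,"gripper":-1},
  ],
)

```text
t: 1.3
tool_pos: [503.1, -252.8, 150.6]
tool_rot: [-3.126, 0.303, 0.002]
force: [-0.2, -0.2, -0.2]
width: 85.4
gripper_force: 0.0
```

Run:
```python
from h import *
rows((501.7,-254.6,150),-.195,1)
c=arm.camera_info("wrist"); a=arm.read_camera("wrist"); cv2.imwrite("pics/w1.png",a)
d=np.array([np.cos(-.195),np.sin(-.195)]);n=np.array([-d[1],d[0]]);m=np.array([526.2,-259.4])
print(w2pix(c,[[*(m+sx*65*d+sy*25*n),30] for sx,sy in((1,1),(1,-1),(-1,-1),(-1,1))]).round(1))
```

```text
t 1.3 pos [ 503.1 -252.8  150.6] yaw -0.193 width 85.4 F [-0.2 -0.2 -0.2] q7 -1.38
[np.float64(-0.001), np.float64(0.002), np.float64(0.0006), np.float64(0.002)]
[[253.  102.8]
 [315.7 102.9]
 [310.8 254. ]
 [256.1 253.9]]
```

View pics/w1.png

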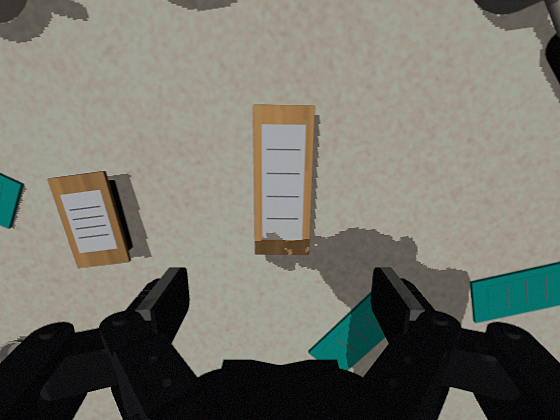

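The wrist view shows the tag corners at (253,104), (315,105), (309,254), (254,254), within about 1 px of prediction. I'll descend now, offset 25 mm towards the tag's near end, and grip.

Request:
move_arm(
  deltas=[
    {"dx":-0.001,"dy":0.002,"dz":0.03,"turn":0.002,"gripper":-1},
    {"dx":0,"dy":0,"dz":0.03,"turn":0,"gripper":-1},
    {"dx":0,"dy":0,"dz":0.03,"turn":0,"gripper":-1},
    {"dx":0,"dy":0,"dz":0.03,"turn":0,"gripper":-1},
    {"dx":0,"dy":0,"dz":0.024,"turn":0,"gripper":-1},
  ],
  grip_force=50,
)

```text
t: 1.85
tool_pos: [499.9, -257.7, 5.8]
tool_rot: [3.125, -0.315, -0.002]
force: [0.3, -0.0, -0.2]
width: 85.7
gripper_force: 0.0
```

Request:
move_arm(
  deltas=[
    {"dx":0,"dy":0,"dz":0,"turn":0,"gripper":-1},
    {"dx":0,"dy":0,"dz":0,"turn":0,"gripper":1},
    {"dx":0,"dy":0,"dz":0,"turn":0,"gripper":1},
    {"dx":0,"dy":0,"dz":0,"turn":0,"gripper":1},
    {"dx":0,"dy":0,"dz":0,"turn":0,"gripper":1},
  ],
)

```text
t: 2.35
tool_pos: [502.8, -256.8, 9.6]
tool_rot: [3.125, -0.311, 0.005]
force: [-1.6, -0.6, 6.0]
width: 48.6
gripper_force: 51.0
```

Request:
move_arm(
  deltas=[
    {"dx":0,"dy":0,"dz":0,"turn":0,"gripper":1},
    {"dx":0,"dy":0,"dz":0,"turn":0,"gripper":1},
    {"dx":0,"dy":0,"dz":0,"turn":0,"gripper":1},
  ],
)

```text
t: 2.65
tool_pos: [502.8, -256.9, 9.6]
tool_rot: [3.125, -0.311, 0.005]
force: [-1.4, -0.0, 5.2]
width: 48.6
gripper_force: 51.0
```

Request:
move_arm(
  deltas=[
    {"dx":0,"dy":0,"dz":-0.02,"turn":0,"gripper":1},
    {"dx":0,"dy":0,"dz":-0.04,"turn":0,"gripper":1},
    {"dx":0,"dy":0,"dz":-0.04,"turn":0,"gripper":1},
    {"dx":0,"dy":0,"dz":0,"turn":0,"gripper":1},
  ],
)

```text
t: 3.05
tool_pos: [505.6, -257.7, 115.0]
tool_rot: [3.122, -0.311, 0.019]
force: [0.5, 0.0, -0.1]
width: 49.0
gripper_force: 51.7
```

Run:
```python
from h import *
c=arm.camera_info("wrist"); a=arm.read_camera("wrist"); cv2.imwrite("pics/w2.png",a)
d=np.array([np.cos(-.264),np.sin(-.264)])
nip=np.array([623.7,217.5]); g=nip-(120+45)*d   # grip at tag -25, tag centre at -140: front end at -75
print(g); rows((*g,95),-.264,14)
```

```text
[464.41660195 260.5557674 ]
t 3.1 pos [ 504.2 -257.1  112.1] yaw -0.1982 width 48.5 F [-0.3 -0.5 -1.8] q7 -1.39
[np.float64(-0.0101), np.float64(-0.0357), np.float64(0.0012), np.float64(0.0047)]
[np.float64(-0.0102), np.float64(-0.0356), np.float64(0.0012), np.float64(0.0047)]
[np.float64(-0.0104), np.float64(-0.0356), np.float64(0.0012), np.float64(0.0047)]
[np.float64(-0.0106), np.float64(-0.0355), np.float64(0.0012), np.float64(0.0047)]
[np.float64(-0.0107), np.float64(-0.0355), np.float64(0.0012), np.float64(0.0047)]
[np.float64(-0.0109), np.float64(-0.0354), np.float64(0.0012), np.float64(0.0047)]
[np.float64(-0.0111), np.float64(-0.0354), np.float64(0.0012), np.float64(0.0047)]
[np.float64(-0.0112), np.float64(-0.0353), np.float64(0.0012), np.float64(0.0047)]
[np.float64(-0.0114), np.float64(-0.0353), np.float64(0.0012), np.float64(0.0047)]
[np.float64(-0.0116), np.float64(-0.0352), np.float64(0.0012), np.float64(0.0047)]
[np.float64(-0.0117), np.float64(-0.0352), np.float64(0.0012), np.float64(0.0047)]
[np.float64(-0.0119), np.float64(-0.0351), np.float64(0.0012), np.float64(0.0047)]
[np.float64(-0.0121), np.float64(-0.0351), np.float64(0.0012), np.float64(0.0047)]
[np.float64(-0.0122), np.float64(-0.035), np.float64(0.0012), np.float64(0.0047)]
```

View pics/w2.png

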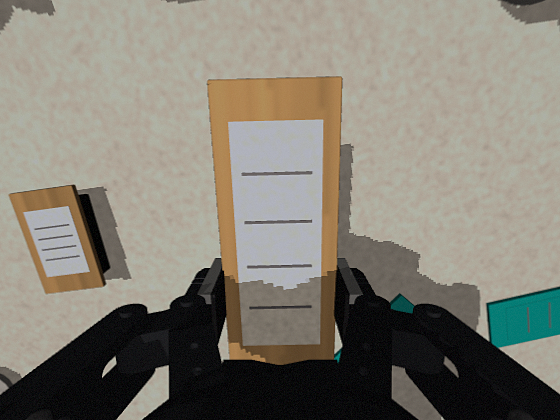

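The tag is held. Its front corners are at (208,80) and (341,76), the rear ones near (229,360) and (335,361). I'll solve its pose in the tool frame.

```bash
cat >> h.py <<'E'
TAG=np.array([[65,25,2.5],[65,-25,2.5],[-65,-25,2.5],[-65,25,2.5]],float)
def tagpose(c,uv):
    ok,r,t=cv2.solvePnP(TAG,np.array(uv,float),c["camera_matrix"],c["D"],flags=cv2.SOLVEPNP_IPPE)
    M=R(c["attitude"]); pr=cv2.projectPoints(TAG,r,t,c["camera_matrix"],c["D"])[0].reshape(-1,2)
    print("reproj",(pr-uv).round(1).tolist())
    return M@R(r),c["position"]+M@t.ravel()
E
python3 - <<'E'
from h import *
c=arm.camera_info("wrist");s=arm.state()
A,p=tagpose(c,[(208,80),(341,76),(335,361),(229,360)])
M=R(s["tool_rot"]);print("tag world",p.round(1),A.round(3),"tool axes",M.round(3));print("in tool",(M.T@(p-s["tool_pos"])).round(1));print("yaw",np.arctan2(A[1,0],A[0,0]),"pitch",A[2,0])
E
```

```text
reproj [[230.0, 245.7], [121.8, 126.7], [-187.6, -183.9], [-68.5, -87.2]]
tag world [ 526.2 -259.4  132.7] [[-0.206 -0.979 -0.013]
 [-0.925  0.199 -0.323]
 [ 0.318 -0.054 -0.946]] tool axes [[ 0.98  -0.197  0.008]
 [-0.197 -0.98  -0.004]
 [ 0.008  0.002 -1.   ]]
in tool [ 22.2  -2.  -20.5]
yaw -1.789572924820589 pitch 0.31825180238947437
```

Request:
move_arm(
  deltas=[
    {"dx":-0.01,"dy":-0.036,"dz":0,"turn":0.005,"gripper":1},
    {"dx":-0.01,"dy":-0.036,"dz":0,"turn":0.005,"gripper":1},
    {"dx":-0.01,"dy":-0.036,"dz":0,"turn":0.005,"gripper":1},
    {"dx":-0.011,"dy":-0.035,"dz":0,"turn":0.005,"gripper":1},
    {"dx":-0.011,"dy":-0.035,"dz":0,"turn":0.005,"gripper":1},
  ],
)

```text
t: 3.6
tool_pos: [486.9, -69.5, 107.2]
tool_rot: [3.122, -0.35, -0.0]
force: [0.9, 0.4, -0.4]
width: 48.8
gripper_force: 51.7
```

Request:
move_arm(
  deltas=[
    {"dx":-0.011,"dy":-0.035,"dz":0,"turn":0.005,"gripper":1},
    {"dx":-0.011,"dy":-0.035,"dz":0,"turn":0.005,"gripper":1},
    {"dx":-0.011,"dy":-0.035,"dz":0,"turn":0.005,"gripper":1},
    {"dx":-0.011,"dy":-0.035,"dz":0,"turn":0.005,"gripper":1},
    {"dx":-0.012,"dy":-0.035,"dz":0,"turn":0.005,"gripper":1},
  ],
)

```text
t: 4.1
tool_pos: [473.0, 113.5, 107.3]
tool_rot: [3.117, -0.389, 0.0]
force: [0.3, -0.9, -0.8]
width: 48.4
gripper_force: 51.7
```

Request:
move_arm(
  deltas=[
    {"dx":-0.012,"dy":-0.035,"dz":0,"turn":0.005,"gripper":1},
    {"dx":-0.012,"dy":-0.035,"dz":0,"turn":0.005,"gripper":1},
    {"dx":-0.012,"dy":-0.035,"dz":0,"turn":0.005,"gripper":1},
    {"dx":-0.012,"dy":-0.035,"dz":0,"turn":0,"gripper":1},
    {"dx":0,"dy":0,"dz":0,"turn":0,"gripper":1},
  ],
)

```text
t: 4.6
tool_pos: [460.2, 266.0, 107.5]
tool_rot: [-3.113, 0.399, 0.001]
force: [0.1, -0.5, -0.1]
width: 48.6
gripper_force: 51.7
```

Run:
```python
from h import *
rows((464.4,260.6,95),-.264,1)
c=arm.camera_info("wrist"); a=arm.read_camera("wrist"); cv2.imwrite("pics/w3.png",a)
d=np.array([np.cos(-.264),np.sin(-.264)]);n=np.array([-d[1],d[0]]);m=np.array([623.7,217.5])
print(w2pix(c,[[*(m+x*d+y*n),z] for x,y,z in((-120,17,25),(-120,-17,25),(-29,15,38),(-29,-15,38),(67,0,33))]).round(1))
```

```text
t 4.6 pos [460.2 266.  107.5] yaw -0.2552 width 48.6 F [ 0.1 -0.5 -0.1] q7 -2.53
[np.float64(0.0054), np.float64(0.0042), np.float64(0.0125), np.float64(0.0088)]
[[ 264.7  156. ]
 [ 312.4  156.4]
 [ 266.3    2.2]
 [ 317.     2.7]
 [ 294.8 -202.4]]
```

View pics/w3.png

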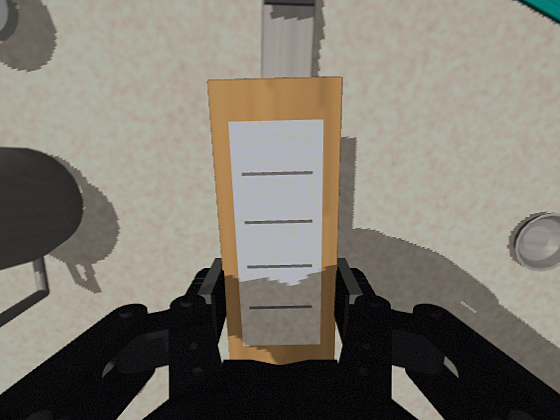

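The wrist view shows the held tag with the holder ahead. The holder edges are at columns ~262 and ~313, and the lip edge is at row ~4. I'll enlarge that part and fix the tag pose solution.

```bash
sed -i 's/SOLVEPNP_IPPE/SOLVEPNP_SQPNP/; s/np.array(uv,float),c\["cam/np.array(uv,float).reshape(-1,1,2),c["cam/' h.py
python3 - <<'E'
from h import *
a=cv2.imread("pics/w3.png"); cv2.imwrite("pics/w3c.png",cv2.resize(a[0:95,205:345],None,fx=5.7,fy=5.7,interpolation=cv2.INTER_CUBIC))
c=arm.camera_info("wrist");s=arm.state()
A,p=tagpose(c,[(208,80),(341,76),(335,361),(229,360)])
M=R(s["tool_rot"]);print("tag world",p.round(1),A.round(3),"tool axes",M.round(3));print("in tool",(M.T@(p-s["tool_pos"])).round(1));print("yaw",np.arctan2(A[1,0],A[0,0]),"pitch",A[2,0])
E
```

```text
reproj [[0.6, -0.7], [-0.5, -0.9], [-2.8, 0.5], [2.7, 0.8]]
tag world [484.6 258.6 118.7] [[ 0.973  0.232  0.005]
 [-0.232  0.972  0.035]
 [ 0.003 -0.035  0.999]] tool axes [[ 0.967 -0.255 -0.001]
 [-0.255 -0.967  0.001]
 [-0.001 -0.001 -1.   ]]
in tool [ 23.8  -2.  -11.6]
yaw -0.23378570370591525 pitch 0.0028418213601265454
```

View pics/w3c.png

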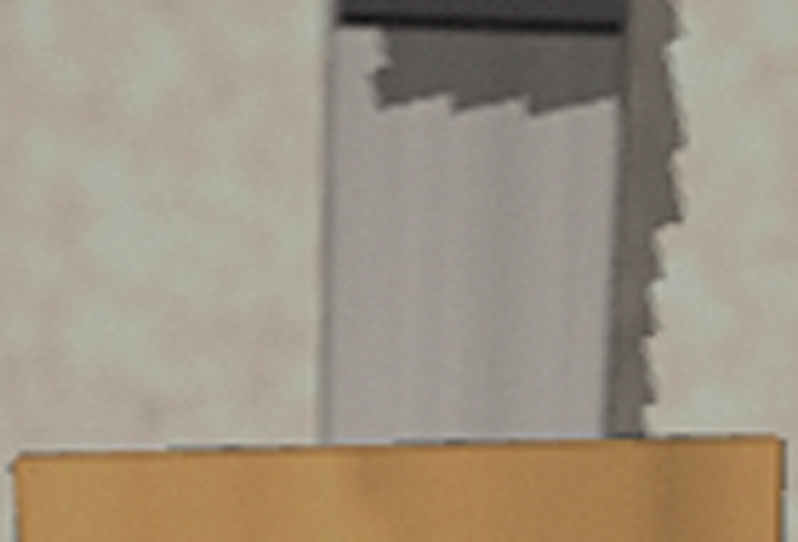

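The crop shows the tag front at (207.1,80.3)-(342.2,76.7), holder edges left (262.5,78)-(263.8,5.3) and right (311.1,77.2)-(314.1,17.5), and the lip at (264.6,3.5)-(314.1,5.3).

Run:
```python
from h import *
c=arm.camera_info("wrist");s=arm.state();z=s["tool_pos"][2]+20.5
H=pix2w(c,[(262.5,78),(263.8,5.3),(311.1,77.2),(314.1,17.5)],[25]*4)
f=lambda d:np.arctan2(d[1],d[0])
print("holder yaws",f(H[1]-H[0]),f(H[3]-H[2]),H.round(1).tolist())
L=pix2w(c,[(264.6,3.5),(314.1,5.3)],[38]*2);print("lip",L.round(1).tolist(),L.mean(0),np.linalg.norm(L[0]-L[1]),"perp yaw",f(L[0]-L[1])-np.pi/2)
for zz in(z-2,z,z+2):
  T=pix2w(c,[(207.1,80.3),(342.2,76.7),(335,361),(229,360)],[zz]*4)
  print(zz,"tag",T.round(1).tolist(),"front w",np.linalg.norm(T[0]-T[1]),"rear w",np.linalg.norm(T[2]-T[3]),"len",np.linalg.norm(T[1]-T[2]),"yaw sides",f(T[0]-T[3]),f(T[1]-T[2]),"perp",f(T[0]-T[1])-np.pi/2)
yaw=-.264;d=np.array([np.cos(yaw),np.sin(yaw)]);n=np.array([-d[1],d[0]])
o=s["tool_pos"][:2]
print("along,lat rel tool: holder",[( (h[:2]-o)@d,(h[:2]-o)@n) for h in H],"lip",(L.mean(0)[:2]-o)@d,(L.mean(0)[:2]-o)@n)
T=pix2w(c,[(207.1,80.3),(342.2,76.7)],[z]*2).mean(0)[:2];print("tag front",(T-o)@d,(T-o)@n)
```

```text
holder yaws -0.29220114540934167 -0.2846383608377008 [[562.9, 249.4, 25.0], [603.4, 237.2, 25.0], [555.1, 218.0, 25.0], [588.7, 208.1, 25.0]]
lip [[599.9, 237.0, 38.0], [591.5, 208.9, 38.0]] [595.70160162 222.96137885  38.        ] 29.33439707979219 perp yaw -0.2896877010465757
125.6505098740387 tag [[552.5, 267.7, 125.7], [541.0, 219.5, 125.7], [418.8, 248.0, 125.7], [432.3, 296.9, 125.7]] front w 49.518973946203396 rear w 50.791356047360075 len 125.44550447274041 yaw sides -0.23870731341479542 -0.22873302696115486 perp -0.23342380931882722
127.6505098740387 tag [[552.1, 267.3, 127.7], [540.8, 220.0, 127.7], [420.6, 247.9, 127.7], [433.9, 296.1, 127.7]] front w 48.71230555965773 rear w 49.96396044587407 len 123.40198630933159 yaw sides -0.23870731341479595 -0.22873302696115505 perp -0.23342380931882656
129.6505098740387 tag [[551.7, 267.0, 129.7], [540.6, 220.4, 129.7], [422.4, 247.9, 129.7], [435.5, 295.3, 129.7]] front w 47.90563717311207 rear w 49.13656484438802 len 121.35846814592287 yaw sides -0.23870731341479556 -0.2287330269611548 perp -0.2334238093188259
along,lat rel tool: holder [(np.float64(101.74182703335077), np.float64(13.647497627574664)), (np.float64(144.0508551365816), np.float64(12.454018163894219)), (np.float64(102.43426003723286), np.float64(-18.71427446396153)), (np.float64(137.4714127876279), np.float64(-19.437486550184932))] lip 140.34757083947213 -3.316791434085654
tag front 87.4119298318766 3.809116582778273
```

```bash
cat >> h.py <<'E'
YAW=-.2885;D=np.array([np.cos(YAW),np.sin(YAW)]);N=np.array([-D[1],D[0]]);NIP=np.array([595.7,223.0])+29*D
TAGYAW=.0218
def tcp_for(frontx,off):
    y=YAW-TAGYAW; Mx=np.array([np.cos(y),np.sin(y)]);My=np.array([Mx[1],-Mx[0]])
    return NIP+frontx*D-off[0]*Mx-off[1]*My,y
E
python3 - <<'E'
from h import *
s=arm.state();M=R(s["tool_rot"]);c=arm.camera_info("wrist")
T=pix2w(c,[(207.1,80.3),(342.2,76.7)],[126.5]*2).mean(0)
off=(M.T@(T-s["tool_pos"]))[:2];print("front off in tool",off, "nip",NIP)
p,y=tcp_for(-45,off);print(p,y);rows((*p,60),y,3)
E
```

```text
front off in tool [87.57487138 -3.31062739] nip [623.50148004 214.74907839]
[495.95789961 251.14020392] -0.31029999999999996
t 4.65 pos [461.1 262.8 107.2] yaw -0.2578 width 48.6 F [-0.7 -1.1 -0.7] q7 -2.52
[np.float64(0.0122), np.float64(0.0008), np.float64(0.0157), np.float64(0.0175)]
[np.float64(0.0122), np.float64(0.0006), np.float64(0.0157), np.float64(0.0175)]
[np.float64(0.0123), np.float64(0.0004), np.float64(0.0157), np.float64(0.0175)]
```

The arm settled by about 3 mm after the picture was taken, so I'm correcting the nip position for the pose at that moment. The result agrees with the top camera.

```bash
sed -i 's/^YAW=-.2885/YAW=-.286/; s/NIP=np.*$/NIP=np.array([622.7,218.4])/; s/^TAGYAW=.0218/TAGYAW=.0244/; s/def tcp_for(frontx,off)/def tcp_for(frontx,off=(87.6,-3.3))/' h.py
python3 - <<'E'
from h import *
p,y=tcp_for(-45);print(p,y);rows((*p,60),y,3)
E
```

```text
[495.10622401 254.70947008] -0.31039999999999995
t 4.65 pos [461.1 262.8 107.2] yaw -0.2578 width 48.6 F [-0.7 -1.1 -0.7] q7 -2.52
[np.float64(0.0117), np.float64(-0.0003), np.float64(0.0157), np.float64(0.0175)]
[np.float64(0.0116), np.float64(-0.0005), np.float64(0.0157), np.float64(0.0175)]
[np.float64(0.0116), np.float64(-0.0007), np.float64(0.0157), np.float64(0.0175)]
```

Request:
move_arm(
  deltas=[
    {"dx":0.012,"dy":-0.0005,"dz":0.016,"turn":0.0175,"gripper":1},
    {"dx":0.012,"dy":-0.0005,"dz":0.016,"turn":0.0175,"gripper":1},
    {"dx":0.011,"dy":-0.0005,"dz":0.016,"turn":0.0175,"gripper":1},
    {"dx":0,"dy":0,"dz":0,"turn":0,"gripper":1},
    {"dx":0,"dy":0,"dz":0,"turn":0,"gripper":1},
  ],
)

```text
t: 5.15
tool_pos: [496.2, 250.6, 59.2]
tool_rot: [3.102, -0.495, -0.001]
force: [0.6, 0.5, -0.7]
width: 48.7
gripper_force: 51.7
```

Run:
```python
from h import *
p,y=tcp_for(-45);rows((*p,14),y,3)
c=arm.camera_info("wrist"); a=arm.read_camera("wrist"); print(arm.state()["tool_pos"])
P=w2pix(c,[[*(NIP+x*D+yy*N),z] for x,yy,z in((-40,17,25),(-40,-17,25),(-29,15,38),(-29,-15,38),(0,15,39),(0,-15,39))]);print(P.round(1))
cv2.imwrite("pics/w4.png",cv2.resize(a[0:140,190:360],None,fx=4.2,fy=4.2,interpolation=cv2.INTER_CUBIC))
```

```text
t 5.15 pos [496.2 250.6  59.2] yaw -0.3165 width 48.7 F [ 0.6  0.5 -0.7] q7 -2.56
[np.float64(-0.0008), np.float64(-0.0012), np.float64(0.0151), np.float64(-0.002)]
[np.float64(-0.0008), np.float64(-0.0012), np.float64(0.0151), np.float64(-0.002)]
[np.float64(-0.0008), np.float64(-0.0012), np.float64(0.0151), np.float64(-0.002)]
[496.28620443 251.31775806  59.90155703]
[[235.8  89. ]
 [300.2  86.9]
 [234.7  61.1]
 [297.5  58.9]
 [229.9 -10. ]
 [296.6 -12.4]]
```

View pics/w4.png

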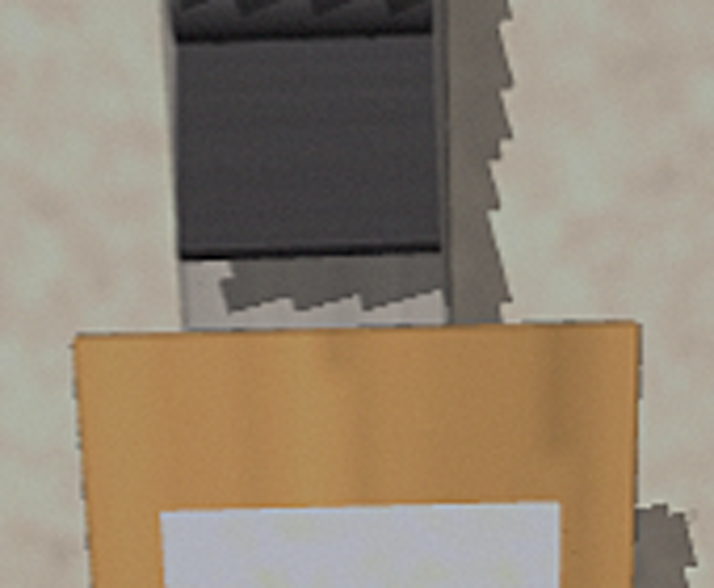

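The lip is at (232.9,60.7)-(294.8,58.8), within about 1 mm of prediction. The tag front is at (207.9,80.2)-(341.7,76.7) and parallel to it.

Run:
```python
from h import *
# pose at the picture: shift between now and then is reported
c=arm.camera_info("wrist"); s=arm.state(); print(s["tool_pos"].round(1),s["t"])
c["position"]=c["position"]+np.array([496.2,250.6,59.2])-s["tool_pos"]
f=lambda d:np.arctan2(d[1],d[0])
L=pix2w(c,[(232.9,60.7),(294.8,58.8)],[38]*2);T=pix2w(c,[(207.9,80.2),(341.7,76.7)],[59.2+19.3]*2)
print("w",np.linalg.norm(L[0]-L[1]),np.linalg.norm(T[0]-T[1]),"yaws",f(L[0]-L[1])-np.pi/2,f(T[0]-T[1])-np.pi/2)
v=(T.mean(0)-L.mean(0))[:2];print("tag front rel lip: along",v@D,"lat",v@N); print("nip",L.mean(0)[:2]+29*D)
```

```text
[496.3 251.3  59.9] 5.2
w 29.594082959710626 48.74858483016694 yaws -0.288110948298836 -0.29161177493482127
tag front rel lip: along -14.02055991887249 lat -5.369220434505319
nip [623.19914761 219.51085538]
```

Request:
move_arm(
  deltas=[
    {"dx":0,"dy":-0.005,"dz":0.01,"turn":-0.004,"gripper":1},
    {"dx":0,"dy":0,"dz":0.015,"turn":0,"gripper":1},
    {"dx":0,"dy":0,"dz":0.015,"turn":0,"gripper":1},
    {"dx":0,"dy":0,"dz":0.005,"turn":0,"gripper":1},
    {"dx":0,"dy":0,"dz":0,"turn":0,"gripper":1},
  ],
)

```text
t: 5.7
tool_pos: [496.9, 255.8, 12.7]
tool_rot: [3.102, -0.487, -0.004]
force: [0.6, 0.2, -0.2]
width: 48.7
gripper_force: 51.7
```

Request:
move_arm(
  deltas=[
    {"dx":0,"dy":0,"dz":0.002,"turn":0,"gripper":1},
    {"dx":0,"dy":0,"dz":0,"turn":0,"gripper":1},
  ],
)

```text
t: 5.9
tool_pos: [498.2, 256.5, 12.5]
tool_rot: [-3.103, 0.488, -0.001]
force: [-0.5, -0.2, -0.7]
width: 48.6
gripper_force: 51.7
```

Run:
```python
from h import *
p,y=tcp_for(-45);rows((*p,10),y,1)
c=arm.camera_info("wrist"); a=arm.read_camera("wrist"); print(arm.state()["tool_pos"])
P=w2pix(c,[[*(NIP+N+x*D+yy*N),z] for x,yy,z in((-29,15,38),(-29,-15,38))]);print(P.round(1))
cv2.imwrite("pics/w5.png",cv2.resize(a[0:400,160:400],None,fx=1.5,fy=1.5,interpolation=cv2.INTER_CUBIC)[:600])
```

```text
t 5.9 pos [498.2 256.5  12.5] yaw -0.3117 width 48.6 F [-0.5 -0.2 -0.7] q7 -2.58
[np.float64(-0.0024), np.float64(0.0027), np.float64(0.0025), np.float64(-0.0013)]
[498.27505364 256.54043052  12.71136002]
[[232.6  32.8]
 [322.6  30.2]]
```

View pics/w5.png

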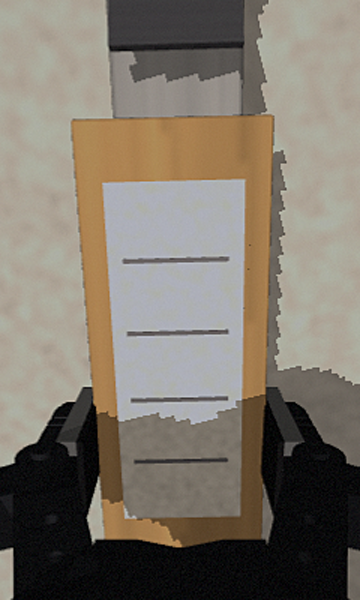

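The picture shows the lip at (233.3,32)-(322.7,29.3). The tag front is at (207.3,79.3)-(342,77.3), about 1.5 mm left of centre.

Run:
```python
from h import *
c=arm.camera_info("wrist"); f=lambda d:np.arctan2(d[1],d[0])
L=pix2w(c,[(233.3,32),(322.7,29.3)],[38]*2)
for z in(30,33):
  T=pix2w(c,[(207.3,79.3),(342,77.3)],[z]*2)
  S=pix2w(c,[(207.3+160*0,79.3),(160+89/1.5,375/1.5),(342,77.3),(160+268/1.5,375/1.5)],[z]*4)
  v=(T.mean(0)-L.mean(0))[:2];print(z,"w",np.linalg.norm(L[0]-L[1]),np.linalg.norm(T[0]-T[1]),"yaws lip",f(L[0]-L[1])-np.pi/2,"front",f(T[0]-T[1])-np.pi/2,"sides",f(S[0]-S[1]),f(S[2]-S[3]),"rel",v@D,v@N)
print(L.mean(0)[:2]+29*D)
```

```text
30 w 29.832508676169017 49.8944903499474 yaws lip -0.28499917783745565 front -0.29813321950858085 sides -0.29991820813976294 -0.27705304770012845 rel -13.537346939580768 1.6673897863161526
33 w 29.832508676169017 48.68836153264219 yaws lip -0.28499917783745565 front -0.2981332195085791 sides -0.2999182081397629 -0.27705304770012856 rel -13.956762157883944 1.6293976255687737
[623.29458741 219.14694844]
```

Request:
move_arm(
  deltas=[
    {"dx":0,"dy":0.0016,"dz":0,"turn":-0.004,"gripper":1},
    {"dx":0,"dy":0,"dz":0.002,"turn":0,"gripper":1},
    {"dx":0,"dy":0,"dz":0,"turn":0,"gripper":1},
  ],
)

```text
t: 6.25
tool_pos: [497.5, 254.7, 10.3]
tool_rot: [3.104, -0.482, 0.0]
force: [0.3, 0.1, -0.9]
width: 48.8
gripper_force: 51.7
```

Request:
move_arm(
  deltas=[
    {"dx":0.008,"dy":-0.0002,"dz":0,"turn":0,"gripper":1},
    {"dx":0.008,"dy":-0.0002,"dz":0,"turn":0,"gripper":1},
    {"dx":0.004,"dy":0,"dz":0,"turn":0,"gripper":1},
    {"dx":0,"dy":0,"dz":0,"turn":0,"gripper":1},
  ],
)

```text
t: 6.65
tool_pos: [517.8, 248.5, 10.3]
tool_rot: [-3.104, 0.484, -0.001]
force: [-0.5, -0.6, 0.0]
width: 48.6
gripper_force: 51.7
```

```bash
cat >> h.py <<'E'
def slid():
    s=arm.state();M=R(s["tool_rot"]);v=s["tool_pos"][:2]-np.array([498.25,256.5])
    print("t",s["t"],"front x",-42.5+v@D,"lat",1.65+v@N,"z",s["tool_pos"][2],"yaw",np.arctan2(M[1,0],M[0,0])+.0207,"F along",s["force"][:2]@D,"lat",s["force"][:2]@N,"z",s["force"][2],"w",s["width"])
E
python3 -c "from h import *;slid()"
```

```text
t 6.65 front x -21.527524297593516 lat -0.474788236401424 z 10.314860938357105 yaw -0.28845080303859916 F along -0.30550949245459286 lat -0.7569791926369162 z 0.03889089965432779 w 48.608510323578415
```

Request:
move_arm(
  deltas=[
    {"dx":0,"dy":0,"dz":0.0015,"turn":0,"gripper":1},
    {"dx":0,"dy":0,"dz":0,"turn":0,"gripper":1},
  ],
)

```text
t: 6.85
tool_pos: [517.3, 249.0, 9.6]
tool_rot: [-3.104, 0.482, -0.002]
force: [-0.5, -3.2, 6.7]
width: 48.7
gripper_force: 52.2
```

Request:
move_arm(
  deltas=[
    {"dx":0,"dy":0,"dz":0.0015,"turn":0,"gripper":1},
    {"dx":0,"dy":0,"dz":0,"turn":0,"gripper":1},
  ],
)

```text
t: 7.05
tool_pos: [517.3, 249.0, 9.5]
tool_rot: [3.104, -0.482, 0.003]
force: [-5.8, -5.4, 18.7]
width: 48.4
gripper_force: 53.3
```

```bash
python3 -c "from h import *;slid()"
```

```text
t 7.05 front x -22.114912226604673 lat -0.1432853975770476 z 9.490618341433048 yaw -0.2872905136984149 F along -4.081064071361127 lat -6.852427802130934 z 18.69530463372201 w 48.379522294902905
```

Request:
move_arm(
  deltas=[
    {"dx":0,"dy":0,"dz":-0.002,"turn":0,"gripper":1},
    {"dx":0,"dy":0,"dz":0,"turn":0,"gripper":1},
  ],
)

```text
t: 7.25
tool_pos: [516.6, 249.6, 9.7]
tool_rot: [-3.104, 0.481, -0.001]
force: [0.7, -0.2, 0.3]
width: 48.7
gripper_force: 51.9
```

Request:
move_arm(
  deltas=[
    {"dx":0.006,"dy":-0.0001,"dz":0,"turn":0,"gripper":1},
    {"dx":0.006,"dy":-0.0001,"dz":0,"turn":0,"gripper":1},
    {"dx":0.006,"dy":-0.0001,"dz":0,"turn":0,"gripper":1},
    {"dx":0.006,"dy":-0.0001,"dz":0,"turn":0,"gripper":1},
  ],
)

```text
t: 7.65
tool_pos: [537.3, 244.6, 9.6]
tool_rot: [-3.104, 0.477, 0.006]
force: [-10.4, 2.8, 13.0]
width: 48.5
gripper_force: 52.7
```

```bash
python3 -c "from h import *;slid()"
```

```text
t 7.65 front x -1.6876713654405293 lat 1.2205183752840827 z 9.573158204589593 yaw -0.2842764574695658 F along -10.792107464785216 lat -0.30232936916326375 z 13.00580447971516 w 48.48436891775767
```

Request:
move_arm(
  deltas=[
    {"dx":0.006,"dy":0.0003,"dz":-0.001,"turn":0,"gripper":1},
    {"dx":0.006,"dy":0.0002,"dz":0,"turn":0,"gripper":1},
    {"dx":0,"dy":0,"dz":0,"turn":0,"gripper":1},
  ],
)

```text
t: 7.95
tool_pos: [551.6, 237.7, 9.9]
tool_rot: [3.104, -0.482, 0.0]
force: [0.7, 0.5, -1.3]
width: 48.6
gripper_force: 51.7
```

```bash
python3 -c "from h import *;slid()"
```

```text
t 7.95 front x 13.9310806377921 lat -1.3010500879595681 z 9.881642832663452 yaw -0.2876285369344806 F along 0.5112422517260115 lat 0.7200668347095801 z -1.3242428832099948 w 48.590486607764404
```

```bash
cat >> h.py <<'E'
def slip(name):
    ref=cv2.resize(cv2.imread("pics/w5.png"),(240,400),interpolation=cv2.INTER_AREA)
    a=arm.read_camera("wrist"); cv2.imwrite(name,a)
    for (r0,r1) in((130,200),(200,262)):
        r=cv2.matchTemplate(a,ref[r0:r1,55:115+15],cv2.TM_CCOEFF_NORMED); _,v,_,m=cv2.minMaxLoc(r); print("slip px (right,down)",m[0]-215,m[1]-r0,round(v,3))
E
python3 -c "from h import *;slip('pics/s1.png');slid()"
```

```text
slip px (right,down) 114 -54 0.705
slip px (right,down) 0 2 0.796
t 8.0 front x 13.92617937938499 lat -1.3150135828350131 z 9.963967057511011 yaw -0.28771875519192364 F along 1.050605027596487 lat 0.40175143053087564 z -0.734935684533429 w 48.44602598647667
```

Run:
```python
from h import *
ref=cv2.resize(cv2.imread("pics/w5.png"),(240,400),interpolation=cv2.INTER_AREA)
for n,a in(("w5",ref[:,90:140]),("s1",cv2.imread("pics/s1.png")[:,250:300])):
    p=a[:400].mean((1,2)); loc=[(i,int(p[i])) for i in range(5,390) if p[i]==p[i-4:i+5].min() and p[i]<p[max(0,i-8):i+9].mean()-8]; print(n,loc)
    b=a.astype(int).mean(1); print([int(b[i,0]-b[i,2]) for i in range(40,150,5)])
```

```text
w5 [(31, 26), (48, 83), (78, 111), (119, 123), (173, 95), (221, 92), (266, 85), (284, 113), (307, 48), (346, 78)]
[-7, -7, -7, -11, -11, -11, -11, -10, -89, -88, -88, -88, -88, -88, -88, -88, -47, 4, 9, 4, 5, 8]
s1 [(119, 37), (130, 28), (200, 44), (221, 96), (266, 94), (284, 124), (307, 54), (346, 85), (365, 7), (370, 8)]
[0, 0, 0, 0, 0, 0, 0, 0, 0, 0, 0, 0, 0, 0, 0, 0, 0, 0, 0, 0, 0, -1]
```

The lines on the slip are at the same rows as before (221, 266, 307), so the tag hasn't slipped in the fingers and is under the clip. I'll push the remaining 16 mm.

Request:
move_arm(
  deltas=[
    {"dx":0.005,"dy":-0.0005,"dz":0,"turn":0,"gripper":1},
    {"dx":0.006,"dy":-0.0005,"dz":0,"turn":0,"gripper":1},
    {"dx":0.005,"dy":-0.0005,"dz":0,"turn":0,"gripper":1},
    {"dx":0,"dy":0,"dz":0,"turn":0,"gripper":1},
    {"dx":0,"dy":0,"dz":0,"turn":0,"gripper":1},
  ],
)

```text
t: 8.5
tool_pos: [567.7, 234.2, 10.5]
tool_rot: [-3.104, 0.483, -0.002]
force: [1.9, -1.4, -1.7]
width: 48.7
gripper_force: 51.6
```

Run:
```python
from h import *
slid(); slip("pics/s2.png"); slid()
a=cv2.imread("pics/s2.png")[:,250:300];p=a.mean((1,2));print([(i,int(p[i])) for i in range(5,390) if p[i]==p[i-4:i+5].min() and p[i]<p[max(0,i-8):i+9].mean()-8])
c=arm.camera_info("wrist");P=w2pix(c,[[*(NIP+.8*N+x*D),z] for x,z in((-29,38),(-29,43),(-29,30))]);print(P)
p=cv2.imread("pics/s2.png")[:,262:285].mean((1,2)).astype(int);print(p[110:330:3].tolist())
```

```text
t 8.5 front x 30.369384711836275 lat -0.11545175032742039 z 10.457050869264473 yaw -0.2878630377360256 F along 2.2219214943592607 lat -0.7843305646050271 z -1.6860288965577594 w 48.70206116195196
slip px (right,down) 114 -53 0.704
slip px (right,down) 110 -122 0.658
t 8.55 front x 30.154710130549176 lat -0.10547835147370654 z 10.499884498236584 yaw -0.28770903226773925 F along 1.6593326126417052 lat -0.7528793920686598 z -1.9298236728806837 w 48.69502881047582
[(168, 53), (174, 39), (243, 58), (266, 98), (284, 127), (307, 56), (346, 83), (365, 8)]
[[278.77574299 238.8123775 ]
 [278.72866849 243.42969508]
 [278.84376649 232.14068726]]
[88, 88, 88, 88, 88, 88, 88, 88, 87, 87, 87, 87, 86, 87, 87, 87, 86, 86, 86, 67, 62, 51, 76, 72, 71, 72, 70, 71, 73, 70, 70, 70, 71, 72, 72, 72, 69, 70, 71, 71, 71, 70, 72, 70, 70, 213, 197, 198, 196, 197, 197, 199, 98, 199, 198, 198, 172, 133, 128, 128, 127, 128, 130, 129, 131, 132, 73, 130, 130, 129, 127, 124, 126, 126]
```

The lip edge is at row ~243, matching prediction, so the tag's front is 30 mm past the nip. I'll ease it down and release.

Request:
move_arm(
  deltas=[
    {"dx":0,"dy":0,"dz":0.0009,"turn":0,"gripper":1},
    {"dx":0,"dy":0,"dz":0,"turn":0,"gripper":1},
  ],
  grip_force=20,
)

```text
t: 8.75
tool_pos: [567.2, 234.5, 9.7]
tool_rot: [-3.104, 0.482, -0.002]
force: [3.0, -0.1, -1.2]
width: 48.6
gripper_force: 51.7
```

Request:
move_arm(
  deltas=[
    {"dx":0,"dy":0,"dz":0,"turn":0,"gripper":-0.5},
    {"dx":0,"dy":0,"dz":0,"turn":0,"gripper":-0.5},
    {"dx":0,"dy":0,"dz":0,"turn":0,"gripper":-0.5},
    {"dx":0,"dy":0,"dz":0,"turn":0,"gripper":-0.5},
  ],
)

```text
t: 9.15
tool_pos: [566.5, 235.0, 9.5]
tool_rot: [-3.104, 0.481, 0.0]
force: [0.1, 0.1, 0.2]
width: 63.9
gripper_force: 0.0
```

Request:
move_arm(
  deltas=[
    {"dx":0,"dy":0,"dz":-0.01,"turn":0,"gripper":-0.5},
    {"dx":0,"dy":0,"dz":-0.02,"turn":0,"gripper":-0.5},
    {"dx":0,"dy":0,"dz":-0.04,"turn":0,"gripper":-0.5},
    {"dx":-0.02,"dy":0,"dz":-0.04,"turn":0,"gripper":-0.5},
    {"dx":-0.02,"dy":0,"dz":-0.03,"turn":0,"gripper":-0.5},
  ],
)

```text
t: 9.65
tool_pos: [529.0, 247.3, 152.8]
tool_rot: [-3.102, 0.483, -0.004]
force: [0.2, -0.5, 0.5]
width: 64.4
gripper_force: 0.0
```

Request:
move_arm(
  deltas=[
    {"dx":0,"dy":0,"dz":0,"turn":0,"gripper":-0.5},
    {"dx":0,"dy":0,"dz":0,"turn":0,"gripper":-0.5},
  ],
)

```text
t: 9.85
tool_pos: [528.8, 247.3, 151.0]
tool_rot: [-3.104, 0.48, -0.004]
force: [-0.2, 0.5, -0.8]
width: 64.1
gripper_force: 0.0
```

Run:
```python
from h import *
c=arm.camera_info("wrist");a=arm.read_camera("wrist");slid()
Q=np.array([[*(NIP+.8*N+x*D+y*N),z] for x,y,z in((-100,25,30),(-100,-25,30),(-29,15,43),(-29,-15,43),(-29,25,30),(-29,-25,30),(67,0,39))]);P=w2pix(c,Q);print(P.round(1))
x0,y0=max(0,int(P[:,0].min())-50),max(0,int(P[:6,1].min())-80)
b=a[y0:y0+190,x0:x0+250];print(x0,y0);cv2.imwrite("pics/w6.png",cv2.resize(b,None,fx=3.1,fy=3.1,interpolation=cv2.INTER_CUBIC))
```

```text
t 9.9 front x -10.465409115278213 lat 0.6152763395439567 z 149.56049428233064 yaw -0.287147820649183 F along 0.42858241662042845 lat -0.578373342136596 z -0.26865924266561136 w 64.61730292438298
[[253.8 213.2]
 [310.6 212.1]
 [261.3 129.3]
 [299.9 128.5]
 [250.  129.5]
 [311.2 128.2]
 [277.9 -12.2]]
200 48
```

View pics/w6.png

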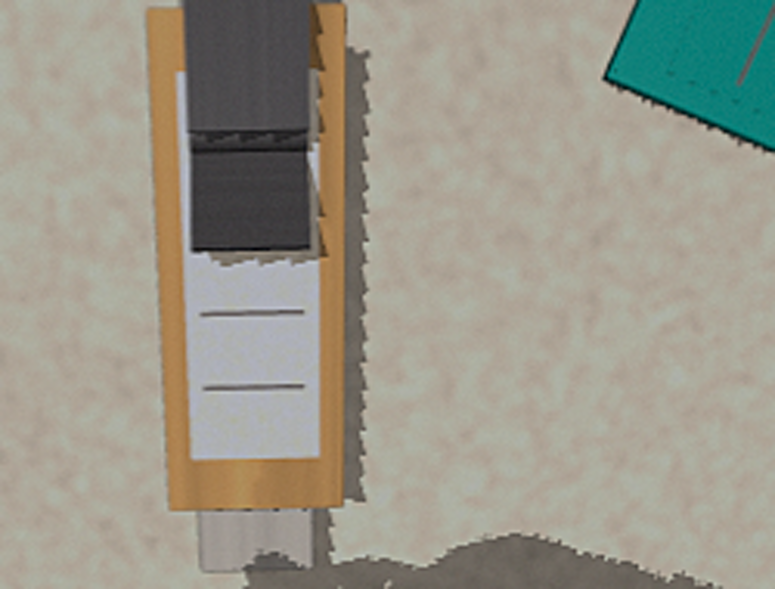

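The picture shows the tag flat and straight under the clip. Its rear edge is at row ~212 (predicted 212–213), its centreline is within 1 mm of the holder's, and about 20 mm of holder is bare behind it, so its end is about 30 mm past the nip.

```bash
python3 -c "from cell import arm;print(arm.job_done())"
```

```text
the job is handed in; nothing more can be done
None
```

The long tag now lies flat and straight on the holder, held by the clip with its end about 30 mm past the nip; the short tag was left alone, and the job was handed in at about 9.9 s.

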